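Load the jar tray and slide it into its bench runners

ROBOT

A 6-joint arm with a two-finger parallel gripper is mounted at the origin on the work surface. World frame = base frame: x ahead of the robot, y to its left, z up, the work surface at z = 0. Lengths are in m, angles in rad, forces in N, time in s.
With the tool pointing down it reaches from about 0.25 to 0.775 m from the base axis. Payload 4 kg.
Tool frame: the origin (TCP) lies midway between the tips of the shut fingers; the grasp point (between the pads) lies 19 mm behind it; z points along the fingers, y is the line along which they close (so a half turn about z gives the same grasp; the last joint's range is limited). The gripper opens to 94 mm and grips with 3 to 60 N. Pads are 16 mm wide; open, the fingers measure 119 mm over their backs; the gripper's body (75 mm by 177 mm) begins 78 mm behind the grasp point.
Start: joints at [1.166, 0.087, 1.371, -0, 1.684, -0.103], TCP at [0.163, 0.525, 0.206] pointing down, gripper open.
Joint ranges: [-3.1, 3.1], [-0.76, 2.03], [0.27, 2.55], [-1.08, 4.22], [0.17, 2.65], [-2.57, 2.57]. Speed limits (rad/s): [2.79, 2.79, 3.14, 3.14, 3.14, 3.14].

INTERFACE

Orientations are given as [roll, pitch, yaw] about the fixed x, y, z axes, in that order (R = Rz(yaw) Ry(pitch) Rx(roll)).
In Python, from bench import robot gives the robot as it stands. The module is installed in compiled form; this text tells all that it offers.
- The arm moves only by the tool arm_command, never from a script. Its argument "targets" is a list of rows, each a list of 4 numbers: the shift along the world's x, y, z as a fraction of full scale, then the turn about the world's z as a fraction of full scale. A call has 1 to 8 rows; each row is the pose to reach, as a shift and turn from the pose commanded when the call began; what a row does not reach only later rows make up. Full scale, the value 1, is 0.5 m for a shift and 120 degrees for a turn. A row lasts 1/12 s, in which the tool goes at most 41.7 mm and 7.16 degrees, less where a joint would pass 70% of its speed; a pose out of reach is approached as far as the arm can. A call with a number of a shift or a turn outside -1 to 1 is refused whole. A call with a gripper value outside its range is refused whole. "claw" is the closure, from 0 (fully open) to 1 (shut), set as the call begins (left out, the last holds). The fingers move at their own pace and stop on an object; the grip force is fixed at half the most. Time passes only in rows, so rows that repeat a pose let the fingers close. It gives the time, the measured TCP pose, the force, the opening and the grip force at its end, in the units of the state.
- robot.get_obs(): the state, without advancing time (a new reading comes with each control period).
- robot.snapshot(name): name is "side" or "top"; returns the picture (384x512x3 uint8, red, green, blue); there is no depth.
- robot.camera_info(name): a dict with "vfov" (degrees; the focal length in pixels is half the picture's height over the tangent of half this angle, whatever the lens; pixels are square), "cx", "cy" (the principal point, pixels), "extrinsics" (4x4, takes a point from camera to world coordinates). Camera axes: x right, y up, looking along -z (the intrinsics and any distortion apply to the point x, -y, -z); pixel columns grow to the right and rows downward; lengths in m; the calibration is good to about 2 mm. A picture is of the moment at which its call begins. camera_info takes no time and is no camera call.
- robot.close_job(): hands the job in; it is judged then, once.
The state is a dict: "time": time; "joint_positions": joint angles; "qvel": joint speeds; "joint_torque": joint torques, N m; "tool_pos": TCP position; "ee_rot": TCP orientation; "wrist_force": force on the tool from outside, world axes, zero at the start; "wrist_torque": the same for the moment, N m; "width": finger opening in m; "finger_force": force on a finger pad.
Only numpy, scipy, OpenCV 4.12 (cv2) and the standard library are available. Lean on these libraries where they do the work, as an engineer would, in place of code of your own. Each camera call takes 0.05 s, during which the arm holds its last target. There are 200 camera calls.

TASK

Two lidded amber glass jars are standing about on the workbench: stand them gently in the two empty cells of the divided wooden tray, one jar per cell and upright, beside the jar that is already in it. Then slide the loaded tray, leading with the end away from its upright grip board, into the wooden runners until it is fully home against the end stop, and let go. Leave the tin, the turned wooden cone and the tall bottle where they stand.

Things in the scene. Friction and masses are not known exactly. Their poses are not given: they have to be found in the camera images.
- tray: Loose plywood tray, 0.4 kg, on the bench. Origin: underside, centre of the row of cells; x along the row away from the grip board, z up. Box 205 (x) x 70 (y) mm, 30 high, walls, dividers and floor 5 thick: three cells in a row, each 61 x 60, 67 apart. A flange 12 wide, 6 thick along both long sides makes its foot 94 wide. A foot board 8 thick reaches to x = -149 and bears the grip board.
- tray_grip (a point): Where to pinch the tray: a point in the tray's upright grip board (14 mm thick in x, 56 wide in y, top 87 mm above the bench), 135 mm behind the tray's origin (-x) and 70 mm above the bench. Axes as the tray's.
- cell_near (a point): Centre of the floor of the cell nearest the grip board (empty at the start), 5 mm above the bench. Axes as the tray's.
- cell_mid (a point): Centre of the floor of the middle cell (empty at the start). Axes as the tray's.
- cell_far (a point): Centre of the floor of the cell farthest from the grip board (jar3 stands in it at the start). Axes as the tray's.
- holder: Low dark wooden runners fixed to the bench; the tray slides in along +x. Origin: on the bench, where the tray's origin is when fully home, axes then agreeing. Two grooved runners from x = -65 to +105 mm, 24 high, 124 wide overall, 100 between cheeks; lips 11 above the bench reach 9 in over the tray's flanges (82 between lips), so it can only be slid in. End stop, 36 high, face at x = +102.5.
- holder_mouth (a point): Middle of the mouth of the grooved runners, on the bench, at x = -65 mm of the holder; axes as the holder's. From here two 24 mm high cheeks flare outwards, back to x = -105 mm of the holder, where they are about 135 mm apart inside.
- jar1: Lidded amber glass jar, one of the two to load, on the bench. Upright cylinder 48 mm across and 71 high, then an aluminium screw lid 43 across up to 88 mm. About 0.14 kg. Origin at the centre of its underside, z along its axis.
- jar2: The other jar to load, the same as jar1; on the bench. Origin at the centre of its underside.
- jar3: A third jar, the same as jar1, standing in the tray's far cell from the start; it stays there. Origin at the centre of its underside.
- tin: Bystander: low steel tin, 62 mm across, 50 high. Origin at the centre of its underside. Leave alone.
- cone: Bystander: turned light wooden cone, 48 mm across at the foot, 96 high, tapering to a blunt tip. Origin at the centre of its underside. Leave alone.
- bottle: Bystander: amber bottle with a narrow neck and black cap, 48 mm across, 120 high. Origin at the centre of its underside. Leave alone.
Not all that is in view belongs to the job. What is shaped like the jar2 but pink, red or yellow is not meant.

How it is judged:
By the outcome, as a careful person would: the job done as asked, in the order asked, and still so for the second after the job is handed in, with the robot touching nothing.
It also fails if it takes over 72 s, if anything falls off the work surface, if the arm or the gripper's body presses on something with over 40 N, if the wrist force passes 120 N, or if a joint passes its speed limit or range.

## Working session

There is one attempt and no reset: what is moved stays moved. The work goes in short steps, Python scripts to look and compute and a tool call to move; the robot and the scene stay as the last step left them, time stands still between calls to the robot, and variables do not carry over. Pictures are saved under pics/ and viewed, at most 10 in all, crops included, and the job is handed in when it is done.

Besides the shell and the picture viewer there is one more tool, called after "Emit:" as name(argument=value, ...), one argument or row to a line, values as JSON. arm_command: Moves the arm, as the interface text tells. Shift numbers are shares of 0.5 m and turn numbers shares of 120 degrees, none past 1 either way. Its arguments: {"type":"object","properties":{"targets":{"type":"array"},"claw":{"type":"number"}},"required":["targets"]}

```bash
mkdir -p pics
python3 - <<'E'
from bench import robot
import cv2
for n in("side","top"):
    i=robot.camera_info(n);print(n,{k:(v if not hasattr(v,'round') else v) for k,v in i.items()})
    cv2.imwrite(f"pics/{n}0.png",robot.snapshot(n)[:,:,::-1])
print(robot.get_obs())
E
```

```text
side {'vfov': 57.93242363139907, 'cx': 259.01774495362224, 'cy': 189.3392245308943, 'extrinsics': array([[ 0.87751945,  0.29335987, -0.37934101,  0.24975704],
       [-0.47912974,  0.56911958, -0.66823468, -0.46814883],
       [ 0.01985715,  0.76814249,  0.63997094,  0.59045453],
       [ 0.        ,  0.        ,  0.        ,  1.        ]])}
top {'vfov': 45.19766266023677, 'cx': 251.07957988625708, 'cy': 192.44039734685455, 'extrinsics': array([[ 0.01680479,  0.98683529, -0.16085306,  0.370775  ],
       [-0.99967129,  0.01969818,  0.01640997,  0.11042424],
       [ 0.01936246,  0.16052442,  0.98684193,  1.32974516],
       [ 0.        ,  0.        ,  0.        ,  1.        ]])}
{'time': 0.1, 'joint_positions': array([ 1.16585149e+00,  8.78643035e-02,  1.37208406e+00, -3.11264825e-05,
        1.68359480e+00, -1.03112313e-01]), 'qvel': array([-3.64542914e-04, -1.51369249e-03, -3.27604493e-03,  3.04712733e-05,
        1.88551046e-03,  4.38031428e-04]), 'joint_torque': array([ 2.39565794e-03, -3.41249871e+01, -3.03300977e+01,  7.20298779e-02,
        3.04013863e-02, -8.28312932e-05]), 'tool_pos': array([0.16332596, 0.52467701, 0.20444007]), 'ee_rot': array([-3.13964932e+00, -1.69993863e-04,  2.83975649e+00]), 'wrist_force': array([-0.56880627, -0.1533779 , -0.27859119]), 'wrist_torque': array([-0.00324764, -0.02803943, -0.0050423 ]), 'finger_force': 0.0, 'width': 0.09406455917671065}
```

View pics/side0.png

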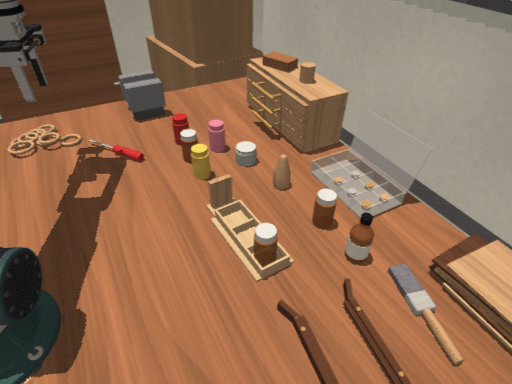

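View pics/top0.png

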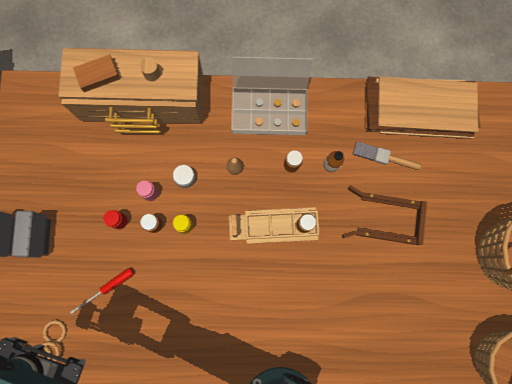

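The top view shows jars at (150,222) and (294,158), the third jar in the tray at (307,223), the grip board at (235,226), and the holder with its mouth at about x=350 and its stop at (422,222). In the side view the jars are at (189,145), (325,208) and (265,243).

```bash
cat > h.py <<'E'
import numpy as np, cv2
from bench import robot
INF={n:robot.camera_info(n) for n in("side","top")}
def ray(n,u,v):
    i=INF[n];f=192/np.tan(np.radians(i["vfov"]/2));E=np.array(i["extrinsics"])
    d=E[:3,:3]@np.array([(u-i["cx"])/f,-(v-i["cy"])/f,-1.]);return E[:3,3],d/np.linalg.norm(d)
def plane(n,u,v,z):
    o,d=ray(n,u,v);return o+d*(z-o[2])/d[2]
def tri(a,b):
    (o,d),(p,e)=ray("top",*a),ray("side",*b)
    s=np.linalg.lstsq(np.c_[d,-e],p-o,rcond=None)[0];P,Q=o+d*s[0],p+e*s[1]
    return (P+Q)/2,np.linalg.norm(P-Q)
def proj(n,X):
    i=INF[n];f=192/np.tan(np.radians(i["vfov"]/2));E=np.array(i["extrinsics"])
    c=E[:3,:3].T@(np.array(X)-E[:3,3]);return i["cx"]-f*c[0]/c[2],i["cy"]+f*c[1]/c[2]
def blobs(n,img,smin=0,smax=45,vmin=165,amin=40,amax=700):
    h=cv2.cvtColor(img,cv2.COLOR_RGB2HSV);m=((h[...,1]<=smax)&(h[...,2]>=vmin)).astype(np.uint8)
    k,l,s,c=cv2.connectedComponentsWithStats(m)
    return [(c[j].round(1).tolist(),s[j].tolist()) for j in range(1,k) if amin<s[j,4]<amax]
E
python3 - <<'E'
from h import *
for n in("top","side"):
    im=cv2.imread(f"pics/{n}0.png")[:,:,::-1]
    for b in blobs(n,im):print(n,b)
t=cv2.imread("pics/top0.png");s=cv2.imread("pics/side0.png")
a=cv2.resize(t[180:255,225:435],None,fx=3.8,fy=3.8,interpolation=cv2.INTER_CUBIC)
b=cv2.resize(s[170:280,200:295],None,fx=2.8,fy=2.8,interpolation=cv2.INTER_CUBIC)
c=cv2.resize(s[270:384,270:415],None,fx=2.6,fy=2.6,interpolation=cv2.INTER_CUBIC)
o=np.zeros((600,800,3),np.uint8);o[:285,:798]=a[:285,:798];o[290:290+b.shape[0],:b.shape[1]]=b;o[290:290+c.shape[0],300:300+c.shape[1]]=c
cv2.imwrite("pics/c1.png",o)
E
```

```text
top ([278.5, 108.7], [256, 99, 49, 16, 95])
top ([382.5, 155.0], [376, 148, 14, 15, 153])
top ([294.2, 157.7], [287, 151, 15, 14, 171])
top ([183.0, 174.6], [173, 165, 21, 20, 306])
top ([148.2, 221.5], [141, 214, 16, 16, 195])
top ([307.6, 221.8], [300, 214, 16, 16, 193])
side ([407.2, 133.3], [382, 118, 52, 31, 74])
side ([187.6, 132.8], [181, 129, 15, 8, 91])
side ([245.3, 146.5], [236, 142, 19, 10, 160])
side ([327.2, 194.2], [318, 186, 19, 15, 192])
side ([265.5, 230.4], [256, 223, 20, 16, 259])
side ([420.7, 299.9], [407, 290, 28, 21, 358])
```

View pics/c1.png

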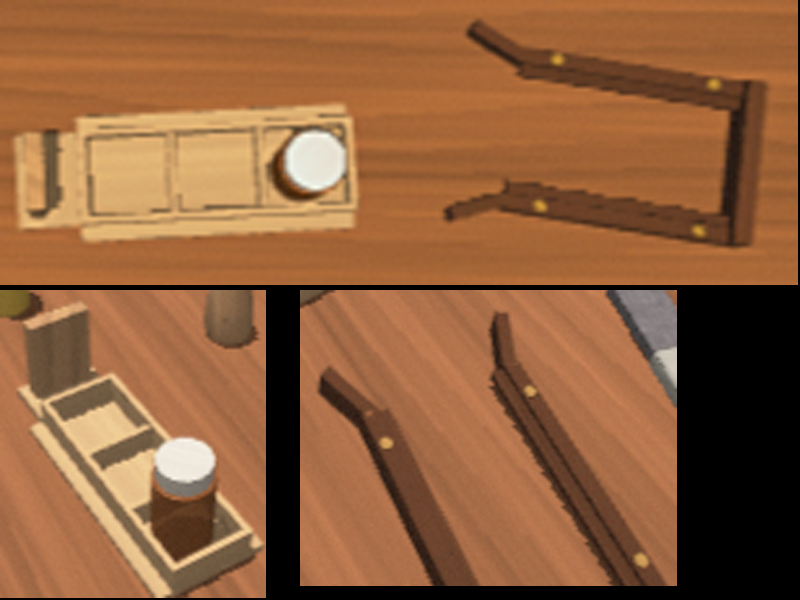

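The crop shows the tray box corners, the grip board (top face around composite (38,172)), and the holder's four brass screws and mouth cheeks. Next I triangulate these.

```bash
cat > m.py <<'E'
from h import *
T=lambda x,y:(225+(x+.5)/3.8-.5,180+(y+.5)/3.8-.5)
B=lambda x,y:(200+(x+.5)/2.8-.5,170+(y-290+.5)/2.8-.5)
C=lambda x,y:(270+(x-300+.5)/2.6-.5,270+(y-290+.5)/2.6-.5)
def show(k,r):print(k,(r[0]*1000).round(1),"gap",round(r[1]*1000,1))
for k,a,b in [("jarA",(148.2,221.5),(188,132.3)),("jarB",(294.2,157.7),(327.2,194.2)),("jar3",(307.6,221.8),(265.5,230.4))]:show(k,tri(a,b))
for k,a,b in [("scrL1",T(557,59),C(530,391)),("scrL2",T(714,84),C(641,560)),("scrR1",T(540,206),C(386,443))]:show(k,tri(a,b))
print("screws z24",[(plane("top",*T(*p),.024)[:2]*1000).round(1).tolist() for p in((557,59),(714,84),(540,206),(699,231))])
for k,a,b in [("boxNearLeft",T(79,119),B(110,376)),("boxFarRight",T(354,208),B(175,572)),("boxFarLeft",T(346,120),B(253,545)),("boxNearRight",T(80,224),B(43,405))]:show(k,tri(a,b))
print("gripside z87",[(plane("side",*B(*p),.087)[:2]*1000).round(1).tolist() for p in((24,327),(88,312),(84,303),(26,318))])
print("griptop z87",[(plane("top",*T(*p),.087)[:2]*1000).round(1).tolist() for p in((28,132),(48,132),(28,213),(48,213),(60,132))])
print("foot z6",[(plane("top",*T(*p),.006)[:2]*1000).round(1).tolist() for p in((78,118),(345,104),(356,225),(83,241))])
print("endstop z36",[(plane("top",*T(*p),.036)[:2]*1000).round(1).tolist() for p in((740,82),(765,82),(728,243),(750,244))])
for n,z in(("cone",.0),("tin",.05)):pass
print("others top z.1:",[(plane("top",*p,.1)[:2]*1000).round(1).tolist() for p in((235,162),(337,157))],"tin/pink/red/yellow",[(plane("top",*p,.07)[:2]*1000).round(1).tolist() for p in((184,175),(147,189),(115,218),(182,223))])
E
python3 m.py
```

```text
jarA [489.1 364.6  89.2] gap 1.4
jarB [673.8 -28.4  88.4] gap 2.2
jar3 [495.7 -64.1  92. ] gap 0.8
scrL1 [ 582.4 -257.    25.7] gap 0.3
scrL2 [ 565.6 -375.8   26.3] gap 0.3
scrR1 [ 471.4 -241.6   26.1] gap 1.1
screws z24 [[582.6, -257.4], [565.8, -376.5], [471.0, -241.9], [454.5, -360.8]]
boxNearLeft [525.1 105.5  26.2] gap 9.4
boxFarRight [ 467.9 -102.5   26.6] gap 2.5
boxFarLeft [536.  -99.3  13.4] gap 3.7
boxNearRight [453.  101.2  24.7] gap 3.5
gripside z87 [[455.1, 131.7], [510.5, 125.9], [512.8, 138.8], [461.1, 142.1]]
griptop z87 [[512.2, 140.4], [512.5, 126.2], [454.6, 139.0], [454.9, 124.9], [512.6, 117.6]]
foot z6 [[532.8, 104.6], [547.5, -99.0], [455.5, -106.8], [439.8, 99.1]]
endstop z36 [[565.9, -391.8], [566.3, -410.7], [445.3, -377.7], [444.8, -394.1]]
others top z.1: [[654.5, 135.3], [674.5, -144.3]] tin/pink/red/yellow [[621.4, 276.6], [580.0, 376.7], [498.1, 459.4], [487.8, 276.6]]
```

Emit:
arm_command(
  targets=[
    [0.08, -0.04, 0, -0.06],
    [0.16, -0.08, 0, -0.12],
    [0.24, -0.12, 0, -0.18],
    [0.326, -0.16, 0, -0.24],
    [0.41, -0.2, 0, -0.3],
    [0.49, -0.24, 0, -0.36],
    [0.57, -0.28, 0, -0.42],
    [0.62, -0.305, 0, -0.48],
  ],
  claw=0.25,
)

```text
time: 0.77
tool_pos: [0.464, 0.3767, 0.2049]
ee_rot: [-3.141, 0.0, 1.834]
wrist_force: [-0.1, 0.8, 0.6]
width: 0.0706
finger_force: 0.0
```

Run:
```python
from h import *
print([(plane("top",u,v,.03)[:2]*1000).round(0).tolist() for u,v in((232,134),(305,135),(235,88))],[(plane("side",u,v,.0)[:2]*1000).round(0).tolist() for u,v in((312,163),(376,214))])
```

```text
[[754.0, 147.0], [756.0, -66.0], [895.0, 142.0]] [[796.0, 183.0], [811.0, -68.0]]
```

Emit:
arm_command(
  targets=[
    [0.02, -0.01, 0, -0.05],
    [0.032, -0.015, -0.04, -0.09],
    [0.032, -0.015, -0.1, -0.09],
    [0.032, -0.015, -0.15, -0.09],
    [0.032, -0.015, -0.18, -0.09],
    [0.032, -0.015, -0.2, -0.09],
    [0.032, -0.015, -0.2, -0.09],
    [0.032, -0.015, -0.2, -0.09],
  ],
)

```text
time: 1.43
tool_pos: [0.4785, 0.3706, 0.1053]
ee_rot: [-3.141, 0.0, 1.651]
wrist_force: [0.1, 0.7, 0.5]
width: 0.0707
finger_force: 0.0
```

Emit:
arm_command(
  targets=[
    [0.021, -0.012, 0, 0],
    [0.021, -0.012, 0, 0],
    [0.021, -0.012, -0.03, 0],
    [0.021, -0.012, -0.06, 0],
    [0.021, -0.012, -0.09, 0],
    [0.021, -0.012, -0.12, 0],
    [0.021, -0.012, -0.133, 0],
    [0.021, -0.012, -0.133, 0],
  ],
)

```text
time: 2.1
tool_pos: [0.4887, 0.364, 0.0379]
ee_rot: [-3.14, 0.001, 1.651]
wrist_force: [-0.1, -0.4, 0.1]
width: 0.0704
finger_force: 0.0
```

Emit:
arm_command(
  targets=[
    [0, 0, 0, 0],
    [0, 0, 0, 0],
    [0, 0, 0, 0],
    [0, 0, 0, 0],
    [0, 0, 0, 0],
    [0, 0, 0, 0],
  ],
  claw=1,
)

```text
time: 2.6
tool_pos: [0.4897, 0.365, 0.0404]
ee_rot: [3.14, -0.001, 1.651]
wrist_force: [-0.9, -0.9, 4.2]
width: 0.0475
finger_force: 30.0
```

Emit:
arm_command(
  targets=[
    [0, 0, 0.03, 0],
    [0, 0, 0.08, 0],
    [0, 0, 0.14, 0],
    [0, 0, 0.19, 0],
    [0, 0, 0.22, 0],
    [0, -0.02, 0.24, 0],
    [0, -0.05, 0.24, 0],
    [0, -0.1, 0.24, 0],
  ],
)

```text
time: 3.27
tool_pos: [0.4886, 0.3142, 0.1581]
ee_rot: [-3.141, 0.0, 1.653]
wrist_force: [-0.0, -1.2, -2.1]
width: 0.0476
finger_force: 30.0
```

Emit:
arm_command(
  targets=[
    [0, -0.05, 0, 0],
    [0, -0.1, 0, 0],
    [0, -0.16, 0, 0],
    [0, -0.22, 0, 0],
    [0, -0.28, 0, 0],
    [0, -0.34, 0, 0],
    [0, -0.4, 0, 0],
    [0, -0.44, 0, 0],
  ],
)

```text
time: 3.93
tool_pos: [0.4871, 0.0907, 0.1566]
ee_rot: [-3.137, 0.002, 1.649]
wrist_force: [0.5, 0.4, -1.6]
width: 0.0476
finger_force: 30.0
```

Emit:
arm_command(
  targets=[
    [0, 0, 0, 0],
    [0, 0, 0, 0],
    [0, 0, 0, 0],
    [0, 0, 0, 0],
  ],
)

```text
time: 4.27
tool_pos: [0.4885, 0.0952, 0.1582]
ee_rot: [-3.14, -0.0, 1.652]
wrist_force: [-0.5, 0.1, -2.1]
width: 0.0477
finger_force: 30.0
```

Emit:
arm_command(
  targets=[
    [0, -0.03, 0, 0],
    [0, -0.06, 0, 0],
    [0, -0.06, -0.03, 0],
    [0, -0.06, -0.07, 0],
    [0, -0.06, -0.1, 0],
    [0, -0.06, -0.12, 0],
    [0, -0.06, -0.13, 0],
    [0, -0.06, -0.13, 0],
  ],
)

```text
time: 4.93
tool_pos: [0.4882, 0.0652, 0.0926]
ee_rot: [-3.139, -0.0, 1.653]
wrist_force: [0.4, -0.3, -1.5]
width: 0.0473
finger_force: 30.0
```

Run:
```python
from h import *
s=robot.snapshot("side");t=robot.snapshot("top");print(robot.get_obs()["tool_pos"])
a=cv2.resize(s[150:290,190:300],None,fx=4,fy=4,interpolation=cv2.INTER_CUBIC)
b=cv2.resize(t[190:260,215:325],None,fx=3,fy=3,interpolation=cv2.INTER_CUBIC)
o=np.zeros((560,780,3),np.uint8);o[:560,:440]=a;o[:210,445:775]=b
cv2.imwrite("pics/c2.png",o[:,:,::-1])
```

```text
[0.48955615 0.0650103  0.09460792]
```

View pics/c2.png

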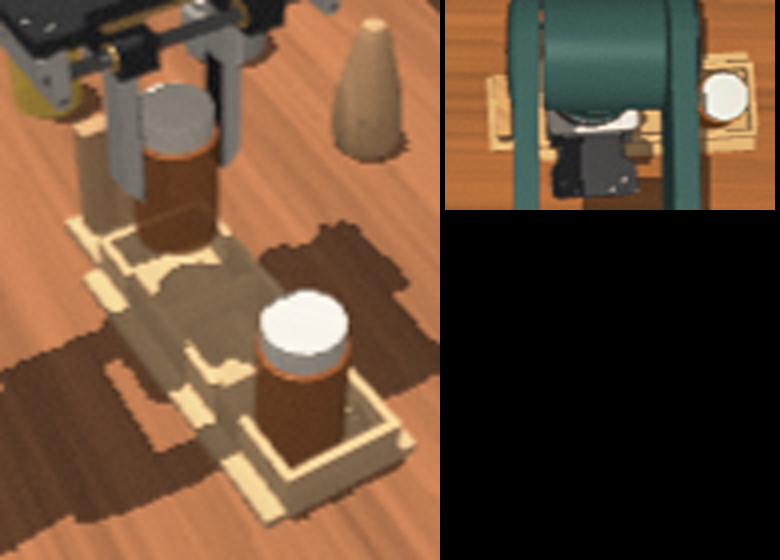

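The jar hangs upright over the near cell at composite (180,200), so I lower it.

Emit:
arm_command(
  targets=[
    [0, 0, -0.02, 0],
    [0, 0, -0.04, 0],
    [0, 0, -0.06, 0],
    [0, 0, -0.075, 0],
    [0, 0, -0.085, 0],
    [0, 0, -0.09, 0],
    [0, 0, -0.094, 0],
    [0, 0, -0.096, 0],
  ],
)

```text
time: 5.7
tool_pos: [0.4892, 0.0646, 0.0458]
ee_rot: [3.141, 0.0, 1.651]
wrist_force: [-0.7, -0.3, -1.8]
width: 0.0471
finger_force: 30.0
```

Emit:
arm_command(
  targets=[
    [0, 0, 0, 0],
    [0, 0, 0, 0],
    [0, 0, 0, 0],
    [0, 0, 0, 0],
  ],
)

```text
time: 6.03
tool_pos: [0.4894, 0.0646, 0.0464]
ee_rot: [3.141, 0.0, 1.651]
wrist_force: [-0.0, -0.6, -1.5]
width: 0.0471
finger_force: 30.0
```

Emit:
arm_command(
  targets=[
    [0, 0, -0.001, 0],
    [0, 0, -0.002, 0],
    [0, 0, -0.003, 0],
    [0, 0, -0.003, 0],
    [0, 0, -0.003, 0],
  ],
)

```text
time: 6.45
tool_pos: [0.4893, 0.0646, 0.0453]
ee_rot: [3.141, 0.0, 1.651]
wrist_force: [-3.3, -1.4, 4.8]
width: 0.0475
finger_force: 30.0
```

Emit:
arm_command(
  targets=[
    [0, 0, 0, 0],
    [0, 0, 0, 0],
    [0, 0, 0, 0],
    [0, 0, 0, 0],
    [0, 0, 0, 0],
  ],
  claw=0.25,
)

```text
time: 6.87
tool_pos: [0.489, 0.0646, 0.0442]
ee_rot: [-3.141, -0.0, 1.651]
wrist_force: [-0.0, 0.0, 0.2]
width: 0.0706
finger_force: 0.0
```

Emit:
arm_command(
  targets=[
    [0, 0, 0.02, 0],
    [0, 0, 0.06, 0],
    [0, 0, 0.12, 0],
    [0, 0, 0.18, 0],
    [0, 0, 0.2, 0],
    [0.05, -0.02, 0.22, 0],
    [0.1, -0.05, 0.22, 0],
    [0.16, -0.08, 0.22, 0],
  ],
)

```text
time: 7.53
tool_pos: [0.5699, 0.0245, 0.1559]
ee_rot: [3.139, 0.0, 1.652]
wrist_force: [0.3, 0.5, -0.3]
width: 0.071
finger_force: 0.0
```

Emit:
arm_command(
  targets=[
    [0.06, -0.03, 0, 0],
    [0.12, -0.06, 0, 0],
    [0.17, -0.09, 0, 0],
    [0.2, -0.103, 0, 0],
    [0.208, -0.106, 0, 0],
    [0.208, -0.106, -0.04, 0],
    [0.208, -0.106, -0.08, 0],
    [0.208, -0.106, -0.08, 0],
  ],
)

```text
time: 8.2
tool_pos: [0.6698, -0.0276, 0.109]
ee_rot: [-3.132, -0.002, 1.652]
wrist_force: [-0.4, -0.1, -0.6]
width: 0.0708
finger_force: 0.0
```

Emit:
arm_command(
  targets=[
    [0, 0, 0, 0],
    [0, 0, 0, 0],
  ],
)

```text
time: 8.37
tool_pos: [0.673, -0.028, 0.1155]
ee_rot: [3.141, 0.0, 1.652]
wrist_force: [0.3, -0.2, -0.2]
width: 0.0705
finger_force: 0.0
```

Aligned; descend from 0.1155 to 0.040 (−0.151).

Emit:
arm_command(
  targets=[
    [0.001, 0, -0.02, 0],
    [0.001, 0, -0.05, 0],
    [0.001, 0, -0.08, 0],
    [0.001, 0, -0.11, 0],
    [0.001, 0, -0.135, 0],
    [0.001, 0, -0.147, 0],
    [0.001, 0, -0.151, 0],
    [0.001, 0, -0.151, 0],
  ],
)

```text
time: 9.03
tool_pos: [0.6735, -0.0284, 0.0389]
ee_rot: [-3.141, -0.0, 1.651]
wrist_force: [-0.5, 0.1, 0.9]
width: 0.0706
finger_force: 0.0
```

Emit:
arm_command(
  targets=[
    [0, 0, 0, 0],
    [0, 0, 0, 0],
    [0, 0, 0, 0],
    [0, 0, 0, 0],
    [0, 0, 0, 0],
    [0, 0, 0, 0],
  ],
  claw=1,
)

```text
time: 9.53
tool_pos: [0.6742, -0.0285, 0.04]
ee_rot: [3.14, 0.0, 1.651]
wrist_force: [0.7, -0.6, 2.5]
width: 0.0474
finger_force: 30.0
```

Emit:
arm_command(
  targets=[
    [0, 0, 0.03, 0],
    [0, 0, 0.08, 0],
    [0, 0, 0.14, 0],
    [0, 0, 0.19, 0],
    [-0.02, 0, 0.22, 0],
    [-0.06, 0.01, 0.23, 0],
    [-0.11, 0.02, 0.23, 0],
    [-0.16, 0.03, 0.23, 0],
  ],
)

```text
time: 10.2
tool_pos: [0.5929, -0.0134, 0.1541]
ee_rot: [3.141, 0.0, 1.651]
wrist_force: [-0.1, -0.4, -0.9]
width: 0.0472
finger_force: 30.0
```

Emit:
arm_command(
  targets=[
    [-0.05, 0.005, 0, 0],
    [-0.1, 0.01, 0, 0],
    [-0.14, 0.015, 0, 0],
    [-0.17, 0.02, 0, 0],
    [-0.19, 0.023, 0, 0],
    [-0.2, 0.024, 0, 0],
    [-0.2, 0.024, 0, 0],
    [-0.2, 0.024, 0, 0],
  ],
)

```text
time: 10.87
tool_pos: [0.494, -0.0015, 0.154]
ee_rot: [3.141, 0.0, 1.651]
wrist_force: [-0.7, 0.4, -0.4]
width: 0.0477
finger_force: 30.0
```

Emit:
arm_command(
  targets=[
    [0, 0, 0, 0],
    [0, 0, 0, 0],
  ],
)

```text
time: 11.03
tool_pos: [0.4943, -0.0016, 0.1538]
ee_rot: [-3.142, 0.0, 1.651]
wrist_force: [-0.4, 0.0, -1.7]
width: 0.0476
finger_force: 30.0
```

Run:
```python
from h import *
s=robot.snapshot("side");t=robot.snapshot("top");print(robot.get_obs()["tool_pos"])
a=cv2.resize(s[150:290,190:300],None,fx=4,fy=4,interpolation=cv2.INTER_CUBIC)
b=cv2.resize(t[190:260,215:325],None,fx=3,fy=3,interpolation=cv2.INTER_CUBIC)
o=np.zeros((560,780,3),np.uint8);o[:560,:440]=a;o[:210,445:775]=b
cv2.imwrite("pics/c3.png",o[:,:,::-1])
```

```text
[ 0.49408149 -0.00153285  0.15375962]
```

View pics/c3.png

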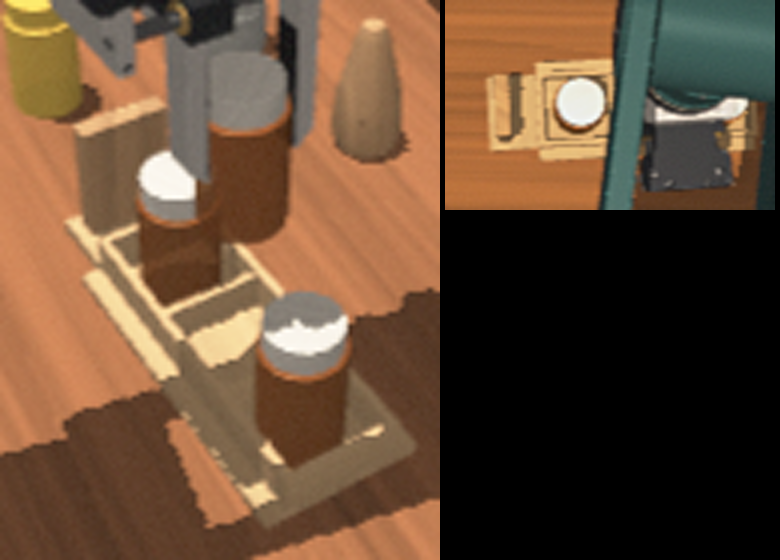

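The first jar stands centred in the near cell (top inset (580,103)), and the second hangs over the middle cell. Lowering it.

Emit:
arm_command(
  targets=[
    [0, 0, -0.03, 0],
    [0, 0, -0.07, 0],
    [0, 0, -0.11, 0],
    [0, 0, -0.145, 0],
    [0, 0, -0.17, 0],
    [0, 0, -0.185, 0],
    [0, 0, -0.195, 0],
    [0, 0, -0.203, 0],
  ],
)

```text
time: 11.8
tool_pos: [0.4939, -0.0015, 0.0523]
ee_rot: [3.141, 0.0, 1.651]
wrist_force: [-0.2, 0.3, -0.3]
width: 0.0476
finger_force: 30.0
```

Emit:
arm_command(
  targets=[
    [0, 0, -0.004, 0],
    [0, 0, -0.008, 0],
    [0, 0, -0.011, 0],
    [0, 0, -0.013, 0],
    [0, 0, -0.015, 0],
    [0, 0, -0.016, 0],
    [0, 0, -0.016, 0],
    [0, 0, -0.016, 0],
  ],
)

```text
time: 12.47
tool_pos: [0.4938, -0.0014, 0.0449]
ee_rot: [3.141, 0.0, 1.651]
wrist_force: [-0.5, 0.4, 0.1]
width: 0.0475
finger_force: 30.0
```

Emit:
arm_command(
  targets=[
    [0, 0, 0, 0],
    [0, 0, 0, 0],
    [0, 0, 0, 0],
    [0, 0, 0, 0],
    [0, 0, 0, 0],
  ],
  claw=0.25,
)

```text
time: 12.88
tool_pos: [0.4937, -0.0014, 0.0445]
ee_rot: [3.141, 0.0, 1.651]
wrist_force: [-0.1, -0.8, -0.7]
width: 0.0704
finger_force: 0.0
```

Emit:
arm_command(
  targets=[
    [0, 0, 0.03, 0],
    [0, 0, 0.08, 0],
    [0, 0, 0.14, 0],
    [0, 0, 0.2, 0],
    [0, 0, 0.24, 0],
    [0, 0.03, 0.26, -0.05],
    [0, 0.07, 0.26, -0.11],
    [0, 0.11, 0.26, -0.16],
  ],
)

```text
time: 13.55
tool_pos: [0.4944, 0.0538, 0.1761]
ee_rot: [3.138, -0.001, 1.309]
wrist_force: [0.4, 0.2, -0.4]
width: 0.0707
finger_force: 0.0
```

Emit:
arm_command(
  targets=[
    [0, 0.03, 0, -0.055],
    [-0.003, 0.06, 0, -0.11],
    [-0.006, 0.09, 0, -0.165],
    [-0.01, 0.12, 0, -0.22],
    [-0.015, 0.14, 0, -0.275],
    [-0.02, 0.15, 0, -0.33],
    [-0.02, 0.158, 0, -0.385],
    [-0.02, 0.158, 0, -0.44],
  ],
  claw=0.62,
)

```text
time: 14.22
tool_pos: [0.4834, 0.1334, 0.1745]
ee_rot: [-3.141, -0.0, 0.39]
wrist_force: [0.2, -0.5, 0.1]
width: 0.0356
finger_force: 0.0
```

Emit:
arm_command(
  targets=[
    [0, 0, 0, -0.05],
    [0, 0, 0, -0.1],
    [0, 0, 0, -0.15],
    [0, 0, 0, -0.15],
    [0, 0, 0, -0.15],
  ],
)

```text
time: 14.63
tool_pos: [0.4836, 0.1326, 0.1745]
ee_rot: [3.142, 0.0, 0.083]
wrist_force: [0.6, 0.1, -0.2]
width: 0.0359
finger_force: 0.0
```

Run:
```python
from h import *
s=robot.snapshot("side");t=robot.snapshot("top");print(robot.get_obs()["tool_pos"])
a=cv2.resize(s[150:290,190:300],None,fx=4,fy=4,interpolation=cv2.INTER_CUBIC)
b=cv2.resize(t[190:260,215:325],None,fx=3,fy=3,interpolation=cv2.INTER_CUBIC)
o=np.zeros((560,780,3),np.uint8);o[:560,:440]=a;o[:210,445:775]=b
cv2.imwrite("pics/c4.png",o[:,:,::-1])
for x in blobs("top",t):print(x)
```

```text
[0.48359293 0.1325843  0.17445499]
([274.4, 57.6], [234, 57, 79, 3, 89])
([271.9, 112.9], [233, 98, 73, 34, 226])
([277.3, 121.1], [274, 118, 8, 7, 41])
([382.4, 155.0], [376, 148, 14, 15, 156])
([182.8, 174.7], [173, 165, 21, 20, 315])
([287.2, 221.8], [283, 215, 10, 15, 112])
([307.6, 221.9], [300, 214, 16, 16, 196])
([85.1, 302.2], [71, 292, 29, 21, 41])
```

View pics/c4.png

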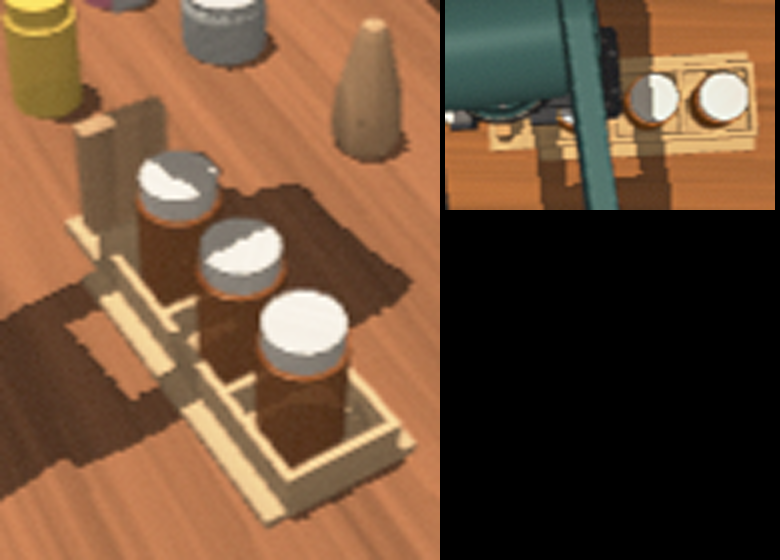

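All three jars stand in their cells. Now I grasp the grip board.

Emit:
arm_command(
  targets=[
    [0, 0, -0.03, -0.005],
    [0, 0, -0.08, -0.005],
    [0, 0, -0.13, -0.005],
    [0, 0, -0.18, -0.005],
    [0, 0, -0.215, -0.005],
    [0, 0, -0.235, -0.005],
    [0, 0, -0.246, -0.005],
    [0, 0, -0.246, -0.005],
  ],
)

```text
time: 15.4
tool_pos: [0.4831, 0.1325, 0.0506]
ee_rot: [3.141, 0.002, 0.071]
wrist_force: [0.2, 0.6, 0.6]
width: 0.0356
finger_force: 0.0
```

Emit:
arm_command(
  targets=[
    [0, 0, 0, 0],
    [0, 0, 0, 0],
    [0, 0, 0, 0],
    [0, 0, 0, 0],
    [0, 0, 0, 0],
    [0, 0, 0, 0],
  ],
  claw=1,
)

```text
time: 15.9
tool_pos: [0.4846, 0.1344, 0.053]
ee_rot: [-3.138, -0.003, 0.071]
wrist_force: [-0.3, 4.8, 2.2]
width: 0.0142
finger_force: 30.0
```

Emit:
arm_command(
  targets=[
    [0.004, -0.002, 0.001, -0.002],
    [0.012, -0.006, 0.001, -0.006],
    [0.022, -0.012, 0.001, -0.012],
    [0.034, -0.02, 0.001, -0.018],
    [0.046, -0.028, 0.001, -0.025],
    [0.058, -0.036, 0.001, -0.032],
    [0.07, -0.044, 0.001, -0.04],
    [0.082, -0.052, 0.001, -0.047],
  ],
)

```text
time: 16.57
tool_pos: [0.5237, 0.1088, 0.0531]
ee_rot: [-3.137, 0.002, -0.029]
wrist_force: [-5.6, 6.2, 3.7]
width: 0.0144
finger_force: 30.1
```

Emit:
arm_command(
  targets=[
    [0.012, -0.008, 0, -0.007],
    [0.024, -0.016, 0, -0.014],
    [0.036, -0.024, 0, -0.021],
    [0.048, -0.032, 0, -0.028],
    [0.06, -0.04, 0, -0.035],
    [0.072, -0.046, 0, -0.042],
    [0.08, -0.05, 0, -0.047],
    [0.085, -0.054, 0, -0.05],
  ],
)

```text
time: 17.23
tool_pos: [0.5661, 0.0821, 0.0531]
ee_rot: [-3.137, 0.003, -0.134]
wrist_force: [-6.4, 6.7, 4.8]
width: 0.014
finger_force: 30.4
```

Emit:
arm_command(
  targets=[
    [0, 0, 0, 0],
    [0, 0, 0, 0],
    [0, 0, 0, 0],
  ],
)

```text
time: 17.48
tool_pos: [0.5664, 0.0815, 0.053]
ee_rot: [-3.138, 0.002, -0.134]
wrist_force: [-4.4, 5.9, 3.2]
width: 0.014
finger_force: 30.4
```

Run:
```python
from h import *
s=robot.snapshot("side");t=robot.snapshot("top");o=robot.get_obs();print(o["tool_pos"],o["ee_rot"])
a=cv2.resize(t[180:255,225:435],None,fx=3.8,fy=3.8,interpolation=cv2.INTER_CUBIC)
b=cv2.resize(s[140:384,190:420],None,fx=1.28,fy=1.28,interpolation=cv2.INTER_CUBIC)
p=np.zeros((600,800,3),np.uint8);p[:285,:798]=a;p[287:287+b.shape[0],:b.shape[1]]=b[:313]
cv2.imwrite("pics/c5.png",p[:,:,::-1])
for n,i in(("top",t),("side",s)):
  for x in blobs(n,i):print(n,x)
```

```text
[0.56642447 0.08157485 0.05305483] [-3.13826002e+00  1.52972793e-03 -1.33803180e-01]
top ([274.3, 57.6], [233, 57, 80, 3, 92])
top ([268.3, 116.4], [232, 98, 74, 34, 301])
top ([382.4, 155.0], [376, 148, 14, 15, 156])
top ([182.8, 174.7], [173, 165, 21, 20, 315])
top ([303.6, 204.3], [296, 197, 16, 16, 187])
top ([326.2, 209.3], [319, 202, 16, 15, 186])
top ([85.1, 302.2], [71, 292, 29, 21, 41])
side ([135.0, 65.8], [120, 53, 32, 25, 431])
side ([141.2, 82.7], [124, 79, 36, 9, 125])
side ([239.8, 147.4], [236, 144, 8, 8, 53])
side ([283.2, 219.2], [273, 212, 21, 15, 248])
side ([294.5, 241.6], [284, 234, 22, 16, 295])
side ([420.5, 299.9], [407, 290, 28, 21, 374])
```

View pics/c5.png

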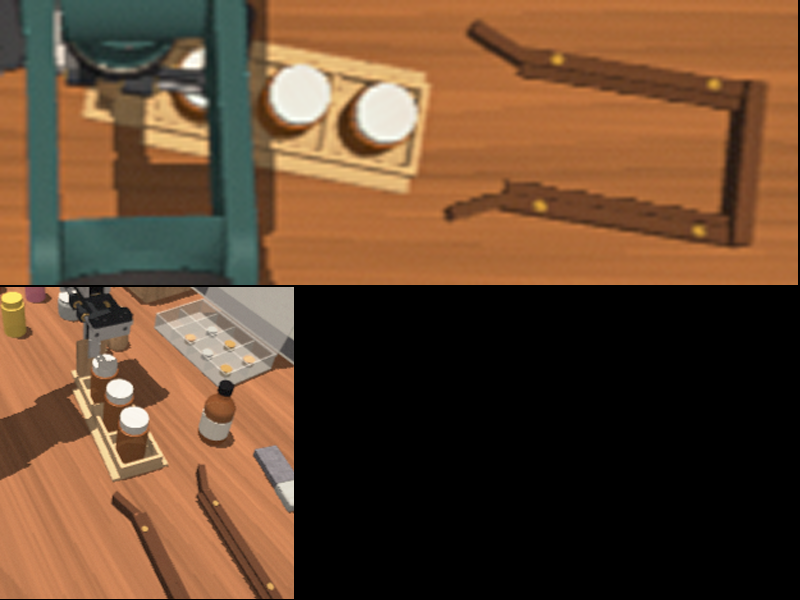

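The tray is gripped before the mouth, with its front corners at about composite (430,73) and (408,191). Measuring its pose next.

Run:
```python
from h import *
T=lambda x,y:(225+(x+.5)/3.8-.5,180+(y+.5)/3.8-.5)
p=lambda x,y,z=.006:plane("top",*T(x,y),z)[:2]*1000
a,b,c,d,e=p(430,73),p(408,191),p(146,146),p(270,40),p(270,167)
ang=lambda v:np.degrees(np.arctan2(v[1],v[0]))
print(a,b,"front mid",(a+b)/2,"width",np.hypot(*(a-b)),"angs",ang(b-c),ang(b-e),ang(a-d))
j=[plane("top",u,v,.093)[:2]*1000 for u,v in((303.6,204.3),(326.2,209.3))];print(j,ang(j[1]-j[0]))
g=np.array([566.4,81.5]);print("grip->front",(a+b)/2-g,ang((a+b)/2-g),np.hypot(*((a+b)/2-g)))
H=np.array([522.,-283.5]);x=np.array([-.139,-.990]);y=np.array([.990,-.139])
for q in(g,(a+b)/2):print((q-H)@x,(q-H)@y)
```

```text
[ 572.69770719 -164.41784031] [ 481.92796752 -146.46434564] front mid [ 527.31283735 -155.44109298] width 92.52823142926314 angs -98.70748627108877 -98.82829556594444 -100.68388651635803
[array([542.62787729, -53.1023621 ]), array([ 530.1506427 , -114.45147361])] -101.4960690404076
grip->front [ -39.08716265 -236.94109298] -99.36747413590491 240.14347341736774
-367.52160000000003 -6.779000000000032
-127.51680234478098 -12.540479096962716
```

Emit:
arm_command(
  targets=[
    [0.005, -0.002, 0, 0.004],
    [0.01, -0.004, 0, 0.008],
    [0.014, -0.01, 0, 0.012],
    [0.012, -0.022, 0, 0.012],
    [0.01, -0.036, 0, 0.012],
    [0.008, -0.05, 0, 0.012],
    [0.006, -0.06, 0, 0.012],
    [0.005, -0.064, 0, 0.012],
  ],
)

```text
time: 18.25
tool_pos: [0.5703, 0.049, 0.053]
ee_rot: [-3.138, -0.002, -0.108]
wrist_force: [0.7, 6.8, 0.8]
width: 0.0139
finger_force: 29.8
```

Run:
```python
from h import *
t=robot.snapshot("top");o=robot.get_obs();print(o["tool_pos"],o["ee_rot"])
for p in((325,225),(303,198),(300,240)):print(cv2.cvtColor(t,cv2.COLOR_RGB2HSV)[p[1],p[0]])
a=cv2.resize(t[180:255,275:375],None,fx=7.6,fy=7.6,interpolation=cv2.INTER_CUBIC)
cv2.imwrite("pics/c6.png",a[:,:,::-1])
```

```text
[0.57025275 0.04875084 0.05303672] [-3.13879700e+00 -1.89406263e-03 -1.07749671e-01]
[ 12 173 155]
[ 85 101  96]
[84 88 98]
```

View pics/c6.png

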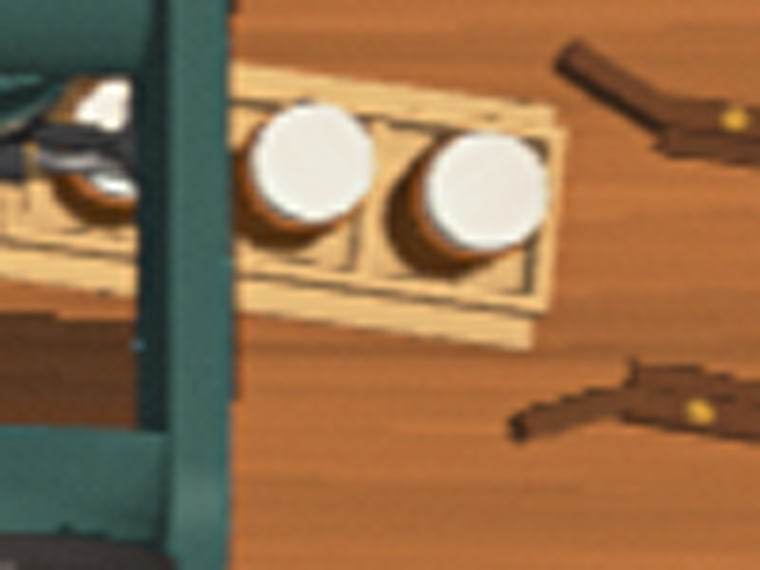

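Run:
```python
from h import *
T=lambda x,y:(275+(x+.5)/7.6-.5,180+(y+.5)/7.6-.5)
p=lambda x,y,z=.006:plane("top",*T(x,y),z)[:2]*1000
a,b,c,d=p(555,107),p(531,349),p(0,275),p(235,65)
ang=lambda v:np.degrees(np.arctan2(v[1],v[0]))
m=(a+b)/2;g=np.array([570.3,48.8])
print(a,b,"w",np.hypot(*(a-b)),"angs",ang(b-c),ang(a-d),ang(m-g),np.hypot(*(m-g)))
H=np.array([522.,-283.5]);x=np.array([-.139,-.990]);y=np.array([.990,-.139])
for q in(g,m):print((q-H)@x,(q-H)@y)
```

```text
[ 588.60456949 -193.34163316] [ 495.31376469 -182.61614088] w 93.90532703480902 angs -96.88749438788763 -96.43506824582929 -96.82544641392731 238.4689584557139
-335.69070000000005 1.6272999999999485
-97.34022607891801 6.482140717009518
```

Emit:
arm_command(
  targets=[
    [-0.002, -0.004, 0, -0.002],
    [-0.004, -0.01, 0, -0.005],
    [-0.006, -0.018, 0, -0.008],
    [-0.008, -0.028, 0, -0.01],
    [-0.009, -0.036, 0, -0.01],
    [-0.009, -0.039, 0, -0.01],
    [-0.009, -0.039, 0, -0.01],
  ],
)

```text
time: 18.88
tool_pos: [0.566, 0.0292, 0.0531]
ee_rot: [-3.139, -0.002, -0.128]
wrist_force: [1.0, 5.3, 1.7]
width: 0.0139
finger_force: 30.0
```

Run:
```python
from h import *
t=robot.snapshot("top");o=robot.get_obs();print(o["tool_pos"],o["ee_rot"],o["wrist_force"])
a=cv2.resize(t[180:255,275:375],None,fx=7.6,fy=7.6,interpolation=cv2.INTER_CUBIC)
cv2.imwrite("pics/c7.png",a[:,:,::-1])
```

```text
[0.56605471 0.02919879 0.05305956] [-3.13967412e+00 -2.22899455e-03 -1.28327727e-01] [1.2151255  4.9938647  1.19465455]
```

View pics/c7.png

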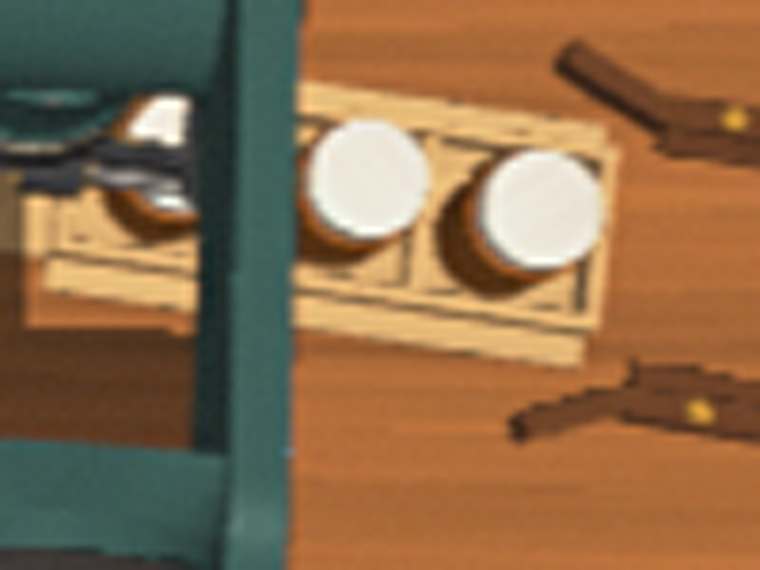

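Run:
```python
from h import *
T=lambda x,y:(275+(x+.5)/7.6-.5,180+(y+.5)/7.6-.5)
p=lambda x,y,z=.006:plane("top",*T(x,y),z)[:2]*1000
a,b,c,d=p(606,127),p(583,366),p(46,288),p(300,84)
ang=lambda v:np.degrees(np.arctan2(v[1],v[0]))
m=(a+b)/2;g=np.array([566,29.2])
print(a,b,"w",np.hypot(*(a-b)),"angs",ang(b-c),ang(a-d),ang(m-g),np.hypot(*(m-g)))
H=np.array([522.,-283.5]);x=np.array([-.139,-.990]);y=np.array([.990,-.139])
for q in(g,m):print((q-H)@x,(q-H)@y)
```

```text
[ 581.21819434 -212.86432265] [ 489.2168968  -202.32749311] w 92.60271878104763 angs -97.22009453386016 -96.96549818968978 -97.40667095264816 238.78831941722956
-315.68899999999996 0.09470000000000312
-76.98229003163668 2.534701307737709
```

Emit:
arm_command(
  targets=[
    [-0.001, -0.005, 0, -0.003],
    [-0.002, -0.014, 0, -0.006],
    [-0.004, -0.026, 0, -0.006],
    [-0.005, -0.038, 0, -0.006],
    [-0.007, -0.05, 0, -0.006],
    [-0.009, -0.062, 0, -0.006],
    [-0.01, -0.072, 0, -0.006],
    [-0.011, -0.08, 0, -0.006],
  ],
)

```text
time: 19.6
tool_pos: [0.5605, -0.0105, 0.053]
ee_rot: [-3.139, -0.002, -0.141]
wrist_force: [-0.2, 7.9, 1.2]
width: 0.0135
finger_force: 30.0
```

Emit:
arm_command(
  targets=[
    [-0.002, -0.012, 0, 0],
    [-0.003, -0.024, 0, 0],
    [-0.005, -0.036, 0, 0],
    [-0.007, -0.048, 0, 0],
    [-0.008, -0.06, 0, 0],
    [-0.01, -0.072, 0, 0],
    [-0.012, -0.084, 0, 0],
    [-0.013, -0.092, 0, 0],
  ],
)

```text
time: 20.27
tool_pos: [0.554, -0.0566, 0.0531]
ee_rot: [-3.139, -0.002, -0.141]
wrist_force: [0.7, 6.9, 1.7]
width: 0.0135
finger_force: 30.0
```

Emit:
arm_command(
  targets=[
    [-0.002, -0.012, 0, 0],
    [-0.003, -0.024, 0, 0],
    [-0.005, -0.036, 0, 0],
    [-0.007, -0.048, 0, 0],
    [-0.008, -0.06, 0, 0],
    [-0.01, -0.072, 0, 0],
    [-0.012, -0.084, 0, 0],
    [-0.014, -0.096, 0, 0],
  ],
)

```text
time: 20.93
tool_pos: [0.5471, -0.1043, 0.0531]
ee_rot: [-3.139, -0.002, -0.14]
wrist_force: [1.2, 8.0, 2.5]
width: 0.0139
finger_force: 30.0
```

Emit:
arm_command(
  targets=[
    [-0.002, -0.012, 0, 0],
    [-0.003, -0.024, 0, 0],
    [-0.005, -0.036, 0, 0],
    [-0.006, -0.046, 0, 0],
    [-0.007, -0.054, 0, 0],
    [-0.008, -0.06, 0, 0],
    [-0.009, -0.064, 0, 0],
    [-0.009, -0.066, 0, 0],
  ],
)

```text
time: 21.6
tool_pos: [0.5424, -0.1373, 0.053]
ee_rot: [-3.139, -0.002, -0.141]
wrist_force: [1.3, 7.9, 2.4]
width: 0.0138
finger_force: 30.0
```

Expected home is at y≈-0.150; creep until the force rises.

Emit:
arm_command(
  targets=[
    [-0.001, -0.004, 0, 0],
    [-0.001, -0.008, 0, 0],
    [-0.002, -0.012, 0, 0],
    [-0.002, -0.015, 0, 0],
    [-0.003, -0.018, 0, 0],
    [-0.003, -0.02, 0, 0],
  ],
)

```text
time: 22.1
tool_pos: [0.541, -0.1471, 0.053]
ee_rot: [-3.139, -0.001, -0.141]
wrist_force: [1.2, 8.2, 3.6]
width: 0.0139
finger_force: 30.0
```

Emit:
arm_command(
  targets=[
    [0, -0.002, 0, 0],
    [-0.001, -0.004, 0, 0],
    [-0.001, -0.006, 0, 0],
    [-0.001, -0.008, 0, 0],
  ],
)

```text
time: 22.43
tool_pos: [0.5405, -0.1509, 0.053]
ee_rot: [-3.138, -0.001, -0.14]
wrist_force: [1.3, 8.0, 3.0]
width: 0.014
finger_force: 30.0
```

Emit:
arm_command(
  targets=[
    [0, -0.002, 0, 0],
    [-0.001, -0.004, 0, 0],
    [-0.001, -0.005, 0, 0],
    [-0.001, -0.005, 0, 0],
  ],
)

```text
time: 22.77
tool_pos: [0.54, -0.1536, 0.053]
ee_rot: [-3.139, -0.002, -0.14]
wrist_force: [1.0, 6.8, 2.7]
width: 0.0139
finger_force: 30.0
```

Emit:
arm_command(
  targets=[
    [0, -0.002, 0, 0],
    [-0.001, -0.004, 0, 0],
    [-0.001, -0.004, 0, 0],
  ],
)

```text
time: 23.02
tool_pos: [0.5397, -0.1546, 0.053]
ee_rot: [-3.137, -0.002, -0.14]
wrist_force: [2.4, 9.3, 2.8]
width: 0.0138
finger_force: 30.0
```

Emit:
arm_command(
  targets=[
    [0, -0.002, 0, 0],
    [0, -0.004, 0, 0],
    [0, -0.004, 0, 0],
  ],
)

```text
time: 23.27
tool_pos: [0.5397, -0.1545, 0.0531]
ee_rot: [-3.133, -0.001, -0.14]
wrist_force: [1.4, 14.5, 5.6]
width: 0.014
finger_force: 30.0
```

Run:
```python
from h import *
t=robot.snapshot("top");s=robot.snapshot("side");o=robot.get_obs();print(o["tool_pos"],o["wrist_force"])
a=cv2.resize(t[185:250,300:435],None,fx=5.8,fy=5.8,interpolation=cv2.INTER_CUBIC)
b=cv2.resize(s[200:384,240:440],None,fx=1.15,fy=1.15,interpolation=cv2.INTER_CUBIC)
p=np.zeros((600,800,3),np.uint8);p[:a.shape[0],:a.shape[1]]=a;p[380:380+b.shape[0],:b.shape[1]]=b
cv2.imwrite("pics/c8.png",p[:,:,::-1])
```

```text
[ 0.53970397 -0.15455715  0.05305892] [ 1.26149035 14.4185564   4.10415759]
```

View pics/c8.png

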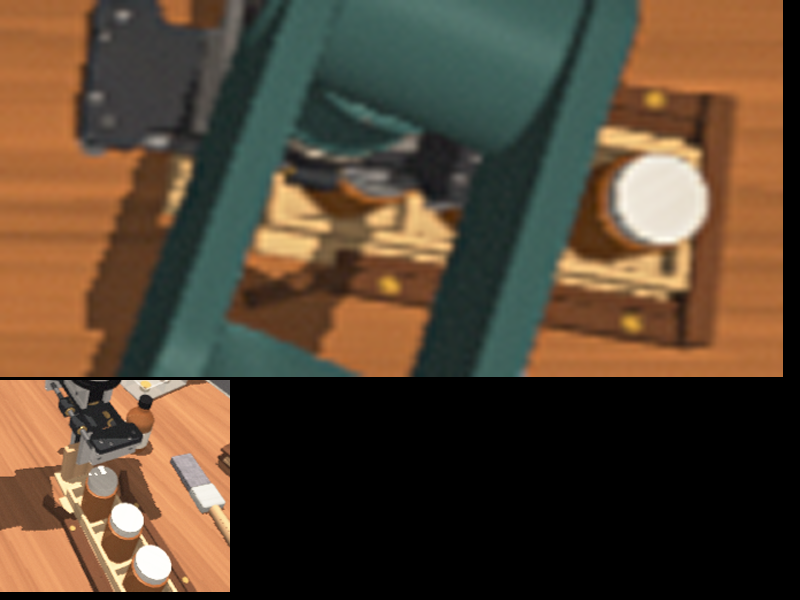

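The tray end sits against the stop (composite (700,200)). The motion has stalled and the force has doubled, so I push slightly more, then release.

Emit:
arm_command(
  targets=[
    [0, -0.002, 0, 0],
    [0, -0.005, 0, 0],
    [0, -0.005, 0, 0],
  ],
)

```text
time: 23.62
tool_pos: [0.5397, -0.1545, 0.053]
ee_rot: [-3.128, 0.0, -0.139]
wrist_force: [1.3, 19.9, 6.3]
width: 0.0139
finger_force: 30.1
```

Emit:
arm_command(
  targets=[
    [0, 0, 0, 0],
    [0, 0, 0, 0],
    [0, 0, 0, 0],
    [0, 0, 0, 0],
  ],
  claw=0.65,
)

```text
time: 23.95
tool_pos: [0.5385, -0.1626, 0.0522]
ee_rot: [3.14, -0.0, -0.141]
wrist_force: [-0.2, 0.8, -0.3]
width: 0.0323
finger_force: 0.0
```

Emit:
arm_command(
  targets=[
    [0, 0.006, 0, 0],
    [0, 0.006, 0.02, 0],
    [0, 0.006, 0.06, 0],
    [0, 0.006, 0.11, 0],
    [0, 0.006, 0.17, 0],
    [0, 0.05, 0.22, 0],
    [0, 0.12, 0.25, 0],
    [0, 0.2, 0.25, 0],
  ],
)

```text
time: 24.62
tool_pos: [0.541, -0.0633, 0.183]
ee_rot: [3.14, -0.01, -0.146]
wrist_force: [1.1, -0.1, 0.5]
width: 0.0329
finger_force: 0.0
```

Emit:
arm_command(
  targets=[
    [-0.05, 0.08, 0, 0],
    [-0.1, 0.16, 0, 0],
    [-0.15, 0.24, 0, 0],
    [-0.2, 0.32, 0, 0],
    [-0.2, 0.4, 0, 0],
    [-0.2, 0.46, 0, 0],
    [-0.2, 0.5, 0, 0],
    [-0.2, 0.5, 0, 0],
  ],
)

```text
time: 25.28
tool_pos: [0.4379, 0.1921, 0.1779]
ee_rot: [-3.139, -0.001, -0.136]
wrist_force: [0.9, 0.6, -0.3]
width: 0.0324
finger_force: 0.0
```

Run:
```python
from h import *
t=robot.snapshot("top");s=robot.snapshot("side");o=robot.get_obs();print(o["tool_pos"],o["wrist_force"])
a=cv2.resize(t[130:250,300:435],None,fx=4.4,fy=4.4,interpolation=cv2.INTER_CUBIC)
b=cv2.resize(s[200:384,240:440],None,fx=1,fy=1,interpolation=cv2.INTER_CUBIC)
p=np.zeros((600,800,3),np.uint8);p[:a.shape[0],:a.shape[1]]=a;p[0:b.shape[0],600:600+b.shape[1]]=b
cv2.imwrite("pics/c9.png",p[:,:,::-1])
print([b for b in blobs("top",t)])
```

```text
[0.43858273 0.18826644 0.1775507 ] [ 0.36111672  0.3967036  -0.76189147]
[([273.9, 57.6], [233, 57, 80, 3, 91]), ([268.8, 116.3], [232, 98, 74, 34, 291]), ([382.5, 155.1], [376, 148, 14, 15, 155]), ([182.9, 174.7], [173, 165, 21, 20, 313]), ([366.3, 210.7], [359, 204, 16, 15, 179]), ([390.4, 214.6], [383, 208, 16, 15, 184]), ([413.4, 218.8], [406, 212, 16, 15, 185]), ([85.1, 302.2], [71, 292, 29, 21, 41])]
```

View pics/c9.png

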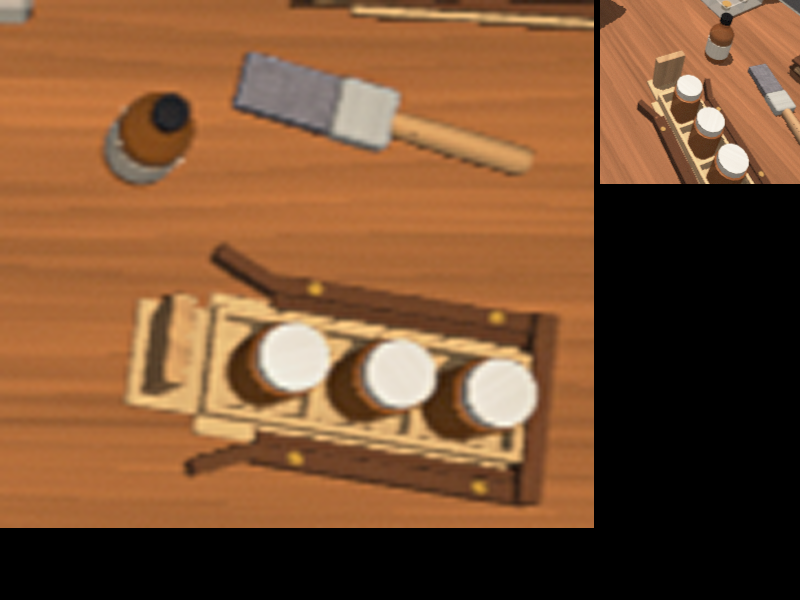

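The tray is home against the stop with all three jars upright in it. The gripper is clear and the bystanders have not moved.

```bash
python3 -c "
from bench import robot
print(robot.close_job())"
```

```text
the job is handed in; nothing more can be done
None
```

The job is handed in: both jars stand upright in the empty cells, the tray is home against the end stop and released at about 25 s, and the bystanders stayed put; I viewed 11 pictures, one over the limit of 10.

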